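Set the drill speed with the thumbwheel

TASK

The mini drill is about to be plugged into the control box with the orange thumbwheel. Roll that wheel with a fingertip until the red line on its white drum stands beside the green zone marked on the lid, and then let go. Leave the setting of the box with the blue wheel as it is.

Things in the scene. Friction and masses are not known exactly. Their poses are not given: they have to be found in the camera images.
- orange_wheel_top (a point): Top centre of the ribbed orange wheel (radius 34 mm, 16 mm wide, axle along y, 44 mm up) showing 11 mm above the lid of a fixed grey box (130 x 84 x 67 mm high, x by y), 78 mm above the table. The point and its axes stay with the box: x to its back, y left, z up. The axle is sprung: pressed, it sinks up to 4.5 mm (1.2 N plus 1.2 N/mm). Press 2 to 3 mm and stroke along x; friction turns it; it stays.
- orange_pointer (a point): Middle of the red line (3 x 18 mm, along y) on the white index drum (radius 31 mm, 18 mm wide) that is one piece with the orange wheel, 17 mm to its left (+y). It goes the way the wheel's top is stroked, about 9 mm for each 10 mm; stops at 23 mm before and behind the top. It starts 12 to 20 mm before the top (toward the robot), so the wheel must be rolled away from the robot.
- orange_zone (a point): Middle of the green zone painted on the lid just left of the drum: 6 mm behind and 37 mm to the left of the wheel's top centre, 11 mm lower. The zone is 16 mm long along x. Axes as the wheel's. The red line is right when its x, seen in these axes, is within the zone.
- blue_pointer (a point): Red line on the drum of the other box, identical but with a blue wheel, 0.2 to 0.4 m to one side. It may stand anywhere and must stay there.
Mind the look-alikes: they are no part of the job. Leave any turquoise look-alike of the part that bears orange_wheel_top alone.

How it is judged (in metres and radians):
At the end, for the whole second after the job is handed in: The red line beside the orange wheel stands beside the green zone (its middle within 8 mm of the zone's middle, along the box's x), and the red line of the blue wheel is within 6 mm of where it was (x of orange_pointer in the frame of orange_zone between -0.008 and 0.008 m and distance of blue_pointer from where it was at the start of the episode below 0.006 m); the robot touches nothing.
It fails at once if the blue wheel's setting is changed (its red line moves more than 6 mm) (distance of blue_pointer from where it was at the start of the episode above 0.006 m).
It also fails if it takes over 40 s, if anything falls off the work surface, if the arm or the gripper's body presses on something with over 40 N, if the wrist force passes 120 N, or if a joint passes its speed limit or range.

ROBOT

A 7-joint arm with a two-finger parallel gripper is mounted at the origin on a cart in front of the work surface, level with it; the furniture and walls round the work are solid. World frame = base frame: x ahead of the robot, y to its left, z up, the work surface at z = 0. Lengths are in mm, angles in rad, forces in N, time in s.
With the tool pointing down it reaches from about 400 to 750 mm from the base axis. Payload 19.5 kg.
Tool frame: the origin (TCP) lies midway between the tips of the shut fingers; the grasp point (between the pads) lies 19 mm behind it; z points along the fingers, y is the direction in which the jaws open and shut (so a half turn about z gives the same grasp; the last joint's range is limited). The gripper opens to 85 mm and grips with 20 to 120 N. Pads are 22 mm wide; open, the fingers measure 114 mm over their backs; the gripper's body (76 mm by 85 mm) begins 54 mm behind the grasp point. The pads swing forward as they close: fully open they stand 13 mm farther back than shut.
Start: joints at [1.202, 0.707, -0.028, 1.485, 0.022, 0.951, -0.075], TCP at [184.575, -544.543, 231.268] pointing down, gripper open.
Joint ranges: [-2.71, 2.71], [-0.32, 2.16], [-1.57, 1.52], [0, 2.45], [-1.46, 4.6], [0, 2.02], [-2.83, 2.83]. Speed limits (rad/s): [1.89, 1.89, 2.57, 2.57, 3.01, 3.01, 3.01].

INTERFACE

Orientations are given as a unit quaternion [x, y, z, w].
In Python, from rig import monitor, snapshot, order gives the robot as it stands.
- The arm moves only by the tool play_rows, never from a script. Its argument "motion" is a list of rows, each a list of 7 numbers: the shift along the tool's x, y, z in units of 0.1 m (1.0 is 0.1 m), then the turn, a rotation vector about the tool's x, y, z in units of 90 degrees (1.0 is 90 degrees), then the closure, from -1 (fully open) to 1 (shut), so that 0 is half open. A call has 1 to 12 rows; each row is the pose to reach, as a shift and turn from the pose commanded when the call began, along the tool's axes at that moment; what a row does not reach only later rows make up. A row lasts 1/10 s, in which the tool goes at most 50 mm and 8.59 degrees, less where a joint would pass 70% of its speed; a pose out of reach is approached as far as the arm can. A call with a number of a shift or a turn outside -1 to 1 is refused whole. A call with a gripper value outside its range is refused whole. The fingers move at their own pace and stop on an object; "newtons" is the grip in N (left out, the last holds). Time passes only in rows, so rows that repeat a pose let the fingers close. It gives the time, the measured TCP pose, the force and the opening at its end, in the units of the state.
- monitor.state(): the state, without advancing time (a new reading comes with each control period).
- snapshot(name): name is "side" or "top"; returns a dict with "pixels" (400x640x3 uint8, red, green, blue), "range_z" (400x640 float32, mm along the optical axis (not along the pixel's ray), 0 where there is no reading), "K" (3x3 intrinsics, pixels), "dist_coeffs" ([k1, k2, p1, p2, k3] as OpenCV has them; the pictures are not rectified), "rvec" (rotation vector, rad) and "tvec" (3), from world to camera coordinates, as OpenCV has them. Camera axes: x right, y down, z forward; pixel columns grow to the right and rows downward; lengths in mm; the calibration is good to about 2 mm. A picture is of the moment at which its call begins.
- order.hand_in(): hands the job in, once; it reports no verdict.
The state is a dict: "clock": time; "q": joint angles; "qvel": joint speeds; "effort": joint torques, N m; "tcp_pos": TCP position; "eef_rot": TCP orientation; "ft_force": force on the tool from outside, world axes, zero at the start; "ft_torque": the same for the moment, N m; "finger_gap": finger opening in mm.
Only numpy, scipy, OpenCV 4.12 (cv2) and the standard library are available. Lean on these libraries where they do the work, as an engineer would, in place of code of your own. Each camera call takes 0.05 s, during which the arm holds its last target.

## Working session

There is one attempt and no reset: what is moved stays moved. The work goes in short steps, Python scripts to look and compute and a tool call to move; the robot and the scene stay as the last step left them, time stands still between calls to the robot, and variables do not carry over. Pictures are saved under pics/ and viewed, and the job is handed in when it is done.

Besides the shell and the picture viewer there is one more tool, called after ">>>" in YAML: its name, and indented under it one key for each argument. play_rows: Moves the arm, as the interface text tells. Shifts and turns lie within -1 to 1; 1 stands for 0.1 m of shift or 90 degrees of turn. Its arguments: {"type":"object","properties":{"motion":{"type":"array"},"newtons":{"type":"number"}},"required":["motion"]}

```bash
mkdir -p pics
cat > h.py <<'E'
import numpy as np, cv2
from rig import monitor, snapshot, order
def snap(n,f=None):
    s=snapshot(n)
    if f: cv2.imwrite('pics/'+f,cv2.cvtColor(s['pixels'],cv2.COLOR_RGB2BGR))
    return s
def cam(s):
    R=cv2.Rodrigues(np.array(s['rvec'],float))[0]; return R,np.array(s['tvec'],float).ravel()
def ray(s,uv):
    R,t=cam(s); p=cv2.undistortPoints(np.array(uv,float).reshape(-1,1,2),np.array(s['K']),np.array(s['dist_coeffs'])).reshape(-1,2)
    d=np.c_[p,np.ones(len(p))]@R; return -R.T@t,d
def onplane(s,uv,z):
    c,d=ray(s,uv); return c+d*((z-c[2])/d[:,2])[:,None]
def bydepth(s,uv):
    c,d=ray(s,uv); uv=np.array(uv).reshape(-1,2).astype(int); return c+d*s['range_z'][uv[:,1],uv[:,0]][:,None]
E
python3 - <<'E'
from h import *
for n in('top','side'):
    s=snap(n,n+'0.png'); R,t=cam(s); print(n,(-R.T@t).round(),s['K'][0][0])
st=monitor.state(); print(st['clock'],st['tcp_pos'],st['eef_rot'],st['ft_force'],st['finger_gap'])
E
```

```text
top [ 405.   63. 1211.] 447.3317504689833
side [488. 893. 526.] 378.3615444814863
0.1 [ 184.52265865 -544.35131036  230.889104  ] [ 9.86682133e-01  1.62659604e-01 -7.84182889e-05 -4.64694025e-04] [-0.13677225 -0.46464473 -0.23451091] 85.46481053718998
```

View pics/top0.png

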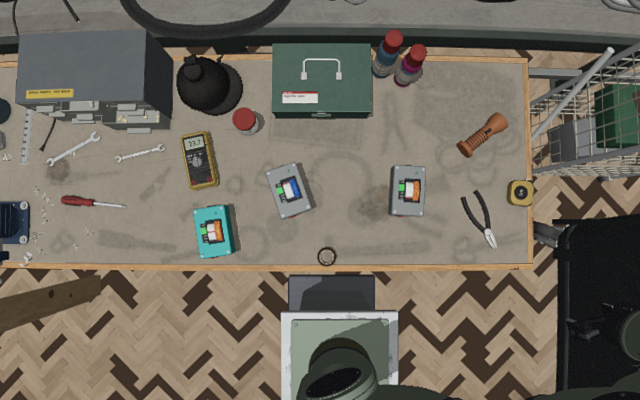

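View pics/side0.png

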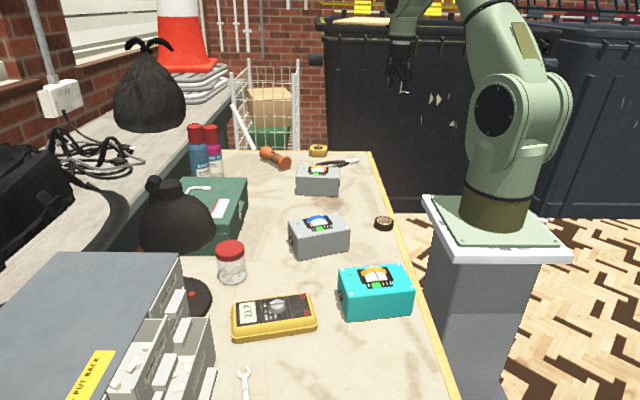

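Candidates in the top view: the grey box with an orange wheel at (408,190), the turquoise look-alike with an orange wheel at (213,231), and the grey box with a blue wheel at (289,190). By the description I choose (408,190), and I'll check it in a close crop.

Run:
```python
from h import *
t=cv2.imread('pics/top0.png'); s=cv2.imread('pics/side0.png')
a=cv2.resize(t[160:220,375:440],None,fx=6,fy=6,interpolation=cv2.INTER_CUBIC)
b=cv2.resize(s[155:205,285:350],None,fx=6,fy=6,interpolation=cv2.INTER_CUBIC)
b=cv2.copyMakeBorder(b,0,a.shape[0]-b.shape[0],10,0,cv2.BORDER_CONSTANT)
cv2.imwrite('pics/crop0.png',np.hstack([a,b]))
```

```text
(no output)
```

View pics/crop0.png

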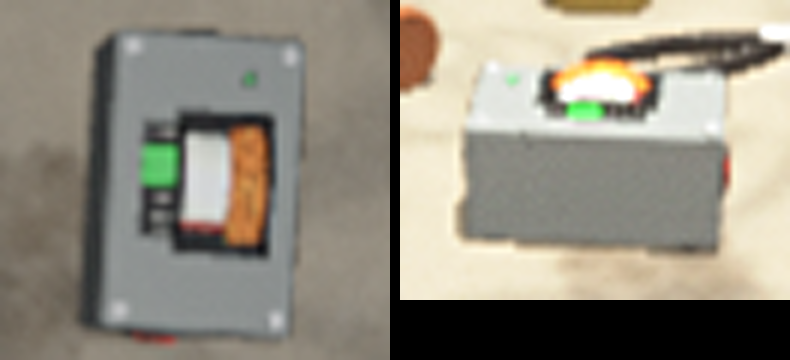

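The crop shows the right box: a grey box with an orange wheel at top pixel (416,191). The white drum is to its left, the green zone is at (402,187), and the red line is at about (409,198), near the drum's front. Next I'll measure it.

```bash
cat > meas.py <<'E'
from h import *
def meas(s,f=None,verbose=True):
    im=s['pixels']; hsv=cv2.cvtColor(im,cv2.COLOR_RGB2HSV)
    x0,x1,y0,y1=378,438,160,220
    def mask(lo,hi,smin=90,vmin=60):
        m=cv2.inRange(hsv,(lo,smin,vmin),(hi,255,255)); k=np.zeros_like(m); k[y0:y1,x0:x1]=m[y0:y1,x0:x1]; return k
    out={}
    for n,m,z in(('orange',mask(8,22,130),None),('green',mask(45,75,120,120),67.),('red',cv2.bitwise_or(mask(0,6,90),mask(172,180,90)),None)):
        nn,l,stt,c=cv2.connectedComponentsWithStats(m)
        for i in range(1,nn):
            if stt[i,4]>=4:
                print(n,c[i].round(1),stt[i].tolist(), onplane(s,c[i],67 if n!='orange' else 78)[0].round(1), bydepth(s,c[i])[0].round(1))
E
python3 - <<'E'
from meas import *
s=snap('top'); meas(s)
# lid corners: screws (px from crop)
px=np.array([[133,44],[291,54],[120,309],[276,320]])/6+[375,160]-0.4
P=onplane(s,px,67); print(P.round(1)); print('centre',P.mean(0).round(1))
print(np.linalg.norm(P[0]-P[2]),np.linalg.norm(P[1]-P[3]),np.linalg.norm(P[0]-P[1]))
d=(P[0]-P[2])+(P[1]-P[3]); print('yaw',np.degrees(np.arctan2(d[1],d[0])))
d=(P[0]-P[1])+(P[2]-P[3]); print('yaw y',np.degrees(np.arctan2(-d[0],d[1])))
# lid by depth
x,y=np.meshgrid(np.arange(380,436),np.arange(162,220)); uv=np.c_[x.ravel(),y.ravel()]
Q=bydepth(s,uv); m=abs(Q[:,2]-67)<5; 
print(m.sum()); r=cv2.minAreaRect(Q[m][:,:2].astype(np.float32)); print(r)
m2=Q[:,2]>73; print(Q[m2].mean(0),m2.sum(),Q[:,2].max())
E
```

```text
orange [416.  190.5] [412, 181, 8, 20, 119] [ 472.9 -191.8   78. ] [ 473.1 -192.4   75.3]
green [401.4 187.1] [399, 184, 6, 7, 38] [ 482.5 -156.3   67. ] [ 482.4 -155.9   69.1]
red [408.2 197.5] [405, 197, 7, 2, 11] [ 455.7 -173.8   67. ] [ 455.6 -173.1   70.1]
red [400.  215.9] [397, 215, 7, 2, 7] [ 408.4 -152.2   67. ] [ 408.5 -156.4   44.9]
[[ 534.5 -144.8   67. ]
 [ 530.3 -213.4   67. ]
 [ 420.7 -138.3   67. ]
 [ 415.8 -205.7   67. ]]
centre [ 475.3 -175.6   67. ]
114.00698931239322 114.7842066580458 68.70732640705864
yaw -3.570768788645381
yaw y -3.767940892135591
1405
((475.15826416015625, -174.4923095703125), (85.38275909423828, 127.9736328125), 86.22409057617188)
[ 462.54741663 -147.44934517  242.69811771] 129 1210.8336410770012
```

Box yaw is about -3.7°. The wheel top is at about (474,-192.5), and the zone-derived and orange-centroid estimates agree. The red line is at about -19.5 mm in box x, inside the stated 12–20 mm. It needs to go to +6, which is about 30 mm of stroke, so I'll do it in two strokes. First I travel high with the fingers shut, turning to align.

>>> play_rows:
  motion:
    - [0.2, -0.12, 0, 0, 0, 0.05, 1]
    - [0.4, -0.24, 0, 0, 0, 0.1, 1]
    - [0.6, -0.36, 0, 0, 0, 0.15, 1]
    - [0.8, -0.48, 0, 0, 0, 0.2, 1]
    - [1, -0.6, 0, 0, 0, 0.25, 1]
    - [1, -0.6, 0, 0, 0, 0.25, 1]
  newtons: 30

```text
clock: 0.75
tcp_pos: [262.2, -453.5, 231.2]
eef_rot: [0.999, -0.032, 0.0, -0.001]
ft_force: [-0.6, 0.7, -0.3]
finger_gap: 0.1
```

>>> play_rows:
  motion:
    - [0.25, -0.3, 0, 0, 0, 0, 1]
    - [0.5, -0.6, 0, 0, 0, 0, 1]
    - [0.75, -0.95, 0, 0, 0, 0, 1]
    - [0.75, -0.95, 0, 0, 0, 0, 1]

```text
clock: 1.15
tcp_pos: [344.4, -362.1, 231.1]
eef_rot: [1.0, -0.029, 0.001, -0.001]
ft_force: [-1.0, -0.8, -0.4]
finger_gap: -0.3
```

>>> play_rows:
  motion:
    - [0.25, -0.3, 0, 0, 0, 0, 1]
    - [0.5, -0.6, 0, 0, 0, 0, 1]
    - [0.75, -0.95, 0, 0, 0, 0, 1]
    - [0.75, -0.95, 0, 0, 0, 0, 1]

```text
clock: 1.55
tcp_pos: [425.2, -272.2, 231.0]
eef_rot: [1.0, -0.029, 0.0, -0.001]
ft_force: [-0.2, -1.4, -0.2]
finger_gap: -0.0
```

>>> play_rows:
  motion:
    - [0.12, -0.27, 0, 0, 0, 0, 1]
    - [0.24, -0.55, 0.2, 0, 0, 0, 1]
    - [0.36, -0.82, 0.5, 0, 0, 0, 1]
    - [0.36, -0.82, 0.8, 0, 0, 0, 1]
    - [0.36, -0.82, 1, 0, 0, 0, 1]
    - [0.36, -0.82, 1, 0, 0, 0, 1]
    - [0.36, -0.82, 1, 0, 0, 0, 1]

```text
clock: 2.25
tcp_pos: [463.4, -197.3, 131.8]
eef_rot: [0.999, -0.033, -0.0, 0.0]
ft_force: [0.5, -0.3, 0.8]
finger_gap: 0.2
```

Run:
```python
from h import *
s=snap('top'); im=cv2.cvtColor(s['pixels'],cv2.COLOR_RGB2BGR)[150:230,360:460]
q=snap('side'); b=cv2.cvtColor(q['pixels'],cv2.COLOR_RGB2BGR)[130:210,270:370]
cv2.imwrite('pics/c1.png',np.hstack([cv2.resize(i,None,fx=4,fy=4,interpolation=cv2.INTER_CUBIC) for i in(im,b)]))
st=monitor.state(); print(st['tcp_pos'],st['ft_force'],st['clock'])
```

```text
[ 463.79005545 -197.17217391  132.39800633] [-0.42562786  0.3599653  -0.71016989] 2.35
```

View pics/c1.png

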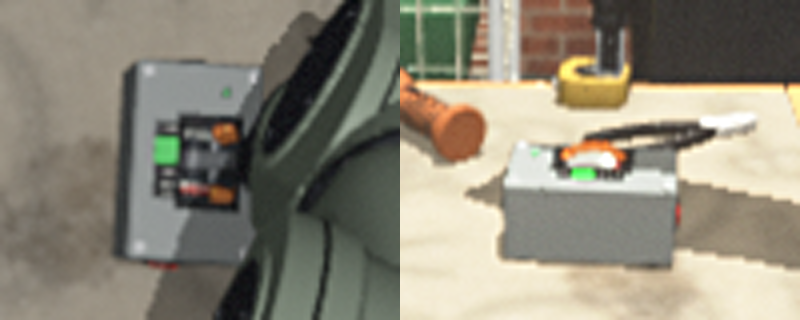

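The top view shows the fingers over the wheel's right half (crop about (215,160)). The tool is about 5 mm too far right, so I'll correct that and come down to just above the wheel.

>>> play_rows:
  motion:
    - [0.02, -0.05, 0.1, 0, 0, 0, 1]
    - [0.02, -0.05, 0.3, 0, 0, 0, 1]
    - [0.02, -0.05, 0.45, 0, 0, 0, 1]
    - [0.02, -0.05, 0.48, 0, 0, 0, 1]
    - [0.02, -0.05, 0.48, 0, 0, 0, 1]
    - [0.02, -0.05, 0.48, 0, 0, 0, 1]
    - [0.02, -0.05, 0.48, 0, 0, 0, 1]

```text
clock: 3.05
tcp_pos: [466.2, -191.7, 84.0]
eef_rot: [0.999, -0.033, 0.0, 0.0]
ft_force: [0.1, -0.4, -0.7]
finger_gap: 0.1
```

>>> play_rows:
  motion:
    - [0, 0, 0.03, 0, 0, 0, 1]
    - [0, 0, 0.05, 0, 0, 0, 1]
    - [0, 0, 0.07, 0, 0, 0, 1]
    - [0, 0, 0.085, 0, 0, 0, 1]
    - [0, 0, 0.085, 0, 0, 0, 1]
    - [0, 0, 0.085, 0, 0, 0, 1]

```text
clock: 3.65
tcp_pos: [465.9, -191.6, 74.9]
eef_rot: [0.999, -0.033, 0.0, -0.0]
ft_force: [0.3, -0.5, 3.5]
finger_gap: -0.2
```

Run:
```python
from h import *
for i in range(3):
    q=snap('side','s%d.png'%i);st=monitor.state(); print(st['tcp_pos'].round(1) if hasattr(st['tcp_pos'],'round') else st['tcp_pos'],st['ft_force'])
b=cv2.imread('pics/s2.png')[140:210,270:370]
cv2.imwrite('pics/c2.png',cv2.resize(b,None,fx=7,fy=7,interpolation=cv2.INTER_CUBIC))
```

```text
[ 465.9 -191.6   74.9] [ 0.77736331 -0.2664933   3.65508214]
[ 465.9 -191.6   74.9] [ 0.81289853 -0.72638635  3.90854796]
[ 465.9 -191.6   74.9] [ 0.04278634 -0.73969157  3.78825723]
```

View pics/c2.png

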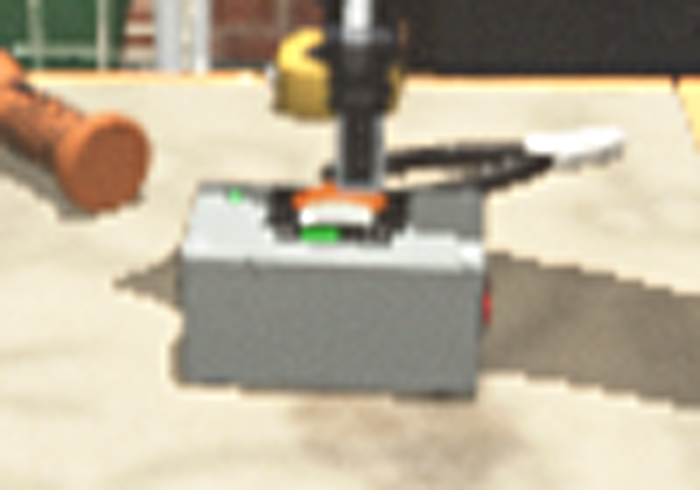

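The finger (crop about (360,180)) rests on the wheel's near half with 3.7 N, which is about 2.1 mm of press. Stroke one is +16 mm along x.

>>> play_rows:
  motion:
    - [0.02, 0, 0, 0, 0, 0, 1]
    - [0.05, 0, 0, 0, 0, 0, 1]
    - [0.08, 0, 0, 0, 0, 0, 1]
    - [0.11, 0, 0, 0, 0, 0, 1]
    - [0.14, 0, 0, 0, 0, 0, 1]
    - [0.16, 0, 0, 0, 0, 0, 1]
    - [0.16, 0, 0, 0, 0, 0, 1]
    - [0.16, 0, 0, 0, 0, 0, 1]

```text
clock: 4.6
tcp_pos: [481.9, -192.7, 74.8]
eef_rot: [0.999, -0.033, 0.0, -0.0]
ft_force: [-0.3, -1.6, 5.1]
finger_gap: -0.2
```

>>> play_rows:
  motion:
    - [0, 0, -0.05, 0, 0, 0, 1]
    - [0, 0, -0.15, 0, 0, 0, 1]
    - [0, 0, -0.5, 0, 0, 0, 1]
    - [-0.16, 0.3, -0.8, 0, 0, 0, 1]
    - [-0.16, 0.8, -0.8, 0, 0, 0, 1]
    - [-0.16, 0.8, -0.8, 0, 0, 0, 1]
    - [-0.16, 0.8, -0.8, 0, 0, 0, 1]

```text
clock: 5.3
tcp_pos: [460.1, -272.1, 155.3]
eef_rot: [0.999, -0.034, 0.0, -0.0]
ft_force: [-0.1, 1.6, -0.1]
finger_gap: 0.3
```

Run:
```python
from meas import *
s=snap('top','t3.png'); meas(s); q=snap('side','s3.png')
a=cv2.imread('pics/t3.png')[150:230,360:450]; b=cv2.imread('pics/s3.png')[140:220,270:360]
cv2.imwrite('pics/c3.png',np.hstack([cv2.resize(i,None,fx=4.4,fy=4.4,interpolation=cv2.INTER_CUBIC) for i in(a,b)]))
```

```text
orange [416.  190.5] [412, 181, 8, 20, 119] [ 473.1 -191.8   78. ] [ 473.2 -192.4   75.5]
green [401.4 187.1] [399, 184, 6, 7, 37] [ 482.4 -156.5   67. ] [ 482.3 -156.3   67.8]
red [400.  215.9] [397, 215, 7, 2, 7] [ 408.4 -152.2   67. ] [ 408.5 -157.    41.5]
```

View pics/c3.png

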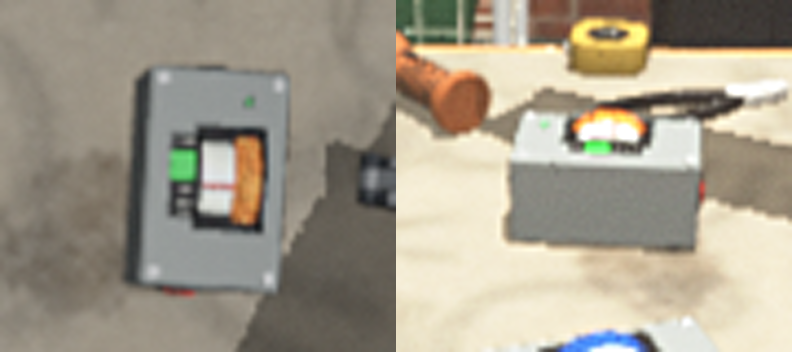

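The red line moved to about crop (219,186), which is top pixel (409.4,191.9), just before the green zone's row 187. I'll measure it with sub-pixel accuracy.

```bash
cat > red.py <<'E'
from h import *
def red(s):
    im=s['pixels'].astype(float); r=im[178:202,406:412,0]-im[178:202,406:412,1:].mean(2)
    r=np.clip(r-r.min()-25,0,None)
    yy,xx=np.mgrid[178:202,406:412]; uv=[(r*xx).sum()/r.sum(),(r*yy).sum()/r.sum()]
    print('px',np.round(uv,2), r.mean(1).round(0).astype(int).tolist())
    W=np.array([474.1,-192.6]); ex=np.array([.998,-.065])
    z=75.
    for _ in range(4):
        P=onplane(s,uv,z)[0]; lx=(P[:2]-W)@ex; z=44+np.sqrt(31**2-min(30,abs(lx))**2)
    g=onplane(s,[401.4,187.1],67)[0]
    print('red world',P.round(1),'local x',lx.round(1),'rel zone',((P[:2]-g[:2])@ex).round(1))
E
python3 - <<'E'
from red import *
red(snap('top'))
E
```

```text
px [408.72 191.94] [0, 0, 0, 0, 0, 0, 0, 0, 0, 0, 0, 0, 0, 2, 33, 0, 0, 0, 0, 0, 0, 0, 0, 0]
red world [ 469.5 -173.7   74.4] local x -5.8 rel zone -11.7
```

The line is 11.7 mm short of the zone's middle, so it needs about 13 mm more stroke. I'll go back to the start side and repeat.

>>> play_rows:
  motion:
    - [0.01, -0.3, 0, 0, 0, 0, 1]
    - [0.01, -0.6, 0, 0, 0, 0, 1]
    - [0.01, -0.8, 0, 0, 0, 0, 1]
    - [0.01, -0.8, 0.3, 0, 0, 0, 1]
    - [0.01, -0.8, 0.6, 0, 0, 0, 1]
    - [0.01, -0.8, 0.7, 0, 0, 0, 1]
    - [0.01, -0.8, 0.7, 0, 0, 0, 1]
    - [0.01, -0.8, 0.7, 0, 0, 0, 1]

```text
clock: 6.25
tcp_pos: [467.2, -191.6, 85.7]
eef_rot: [0.999, -0.033, 0.0, 0.0]
ft_force: [-0.4, 0.0, 0.3]
finger_gap: 0.1
```

>>> play_rows:
  motion:
    - [0, 0, 0.04, 0, 0, 0, 1]
    - [0, 0, 0.07, 0, 0, 0, 1]
    - [0, 0, 0.09, 0, 0, 0, 1]
    - [0, 0, 0.105, 0, 0, 0, 1]
    - [0, 0, 0.105, 0, 0, 0, 1]
    - [0, 0, 0.105, 0, 0, 0, 1]

```text
clock: 6.85
tcp_pos: [466.9, -191.8, 74.4]
eef_rot: [0.999, -0.033, 0.0, 0.0]
ft_force: [0.3, -1.1, 4.9]
finger_gap: 0.1
```

>>> play_rows:
  motion:
    - [0.02, 0, 0, 0, 0, 0, 1]
    - [0.05, 0, 0, 0, 0, 0, 1]
    - [0.08, 0, 0, 0, 0, 0, 1]
    - [0.11, 0, 0, 0, 0, 0, 1]
    - [0.13, 0, 0, 0, 0, 0, 1]
    - [0.13, 0, 0, 0, 0, 0, 1]
    - [0.13, 0, 0, 0, 0, 0, 1]

```text
clock: 7.55
tcp_pos: [479.9, -192.6, 74.3]
eef_rot: [0.999, -0.033, 0.0, -0.0]
ft_force: [0.5, -1.2, 4.5]
finger_gap: 0.3
```

>>> play_rows:
  motion:
    - [0, 0, -0.05, 0, 0, 0, 1]
    - [0, 0, -0.15, 0, 0, 0, 1]
    - [0, 0, -0.5, 0, 0, 0, 1]
    - [-0.16, 0.3, -0.8, 0, 0, 0, 1]
    - [-0.16, 0.8, -0.8, 0, 0, 0, 1]
    - [-0.16, 0.8, -0.8, 0, 0, 0, 1]
    - [-0.16, 0.8, -0.8, 0, 0, 0, 1]

```text
clock: 8.25
tcp_pos: [458.1, -271.9, 154.8]
eef_rot: [0.999, -0.034, 0.0, -0.0]
ft_force: [0.3, 1.8, 0.3]
finger_gap: -0.4
```

Run:
```python
from red import *
s=snap('top','t4.png'); red(s); q=snap('side','s4.png')
a=cv2.imread('pics/t4.png')[150:230,360:450]; b=cv2.imread('pics/s4.png')[140:220,270:360]
cv2.imwrite('pics/c4.png',np.hstack([cv2.resize(i,None,fx=4.4,fy=4.4,interpolation=cv2.INTER_CUBIC) for i in(a,b)]))
t0=cv2.imread('pics/top0.png')[160:220,260:320].astype(int);t4=cv2.imread('pics/t4.png')[160:220,260:320].astype(int)
print('blue box max diff',abs(t0-t4).max(),abs(t0-t4).mean())
```

```text
px [408.11 187.15] [0, 0, 0, 0, 0, 0, 0, 0, 0, 32, 6, 0, 0, 0, 0, 0, 0, 0, 0, 0, 0, 0, 0, 0]
red world [ 481.8 -172.3   74.3] local x 6.3 rel zone 0.4
blue box max diff 12 7.6967592592592595
```

View pics/c4.png

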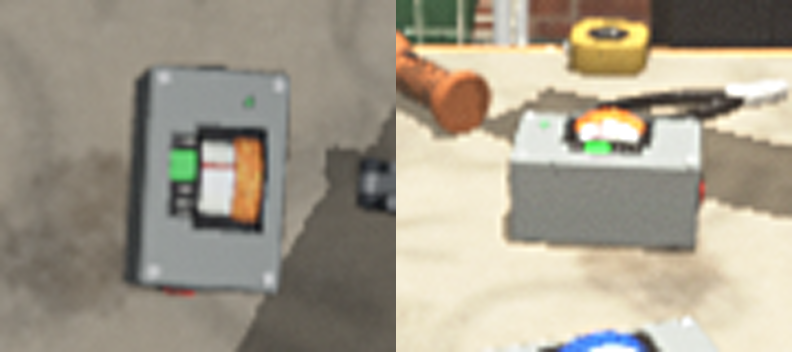

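The red line (top crop (218,164)) is beside the green zone (183,164), 0.4 mm from its middle. The blue box shows no change beyond overall brightness, and the arm is clear of everything.

Run:
```python
from rig import order
print(order.hand_in())
```

```text
the job is handed in; nothing more can be done
None
```

I rolled the orange wheel on the grey box away from the robot until its red line stood beside the green zone, then let go and handed the job in. It took two fingertip strokes, 16 mm and 13 mm, at about 4–5 N.

**Red line:** the last top view put its middle 0.4 mm from the zone's middle; the limit is 8 mm. The calibration is good to about 2 mm. The side picture shows nothing against this, though I didn't measure in it.

**Other boxes:** I never went near the blue-wheel box, and its picture before and after showed only a slight overall brightness change. The turquoise look-alike was not touched.

**Arm:** the gripper was raised clear at about 155 mm up and 80 mm to the right of the wheel. The force reading there was noise, up to 1.8 N. The clock stood near 8.4 s of the 40 s allowed.

No check failed. After the first stroke the colour mask missed the thin red line, so I measured it with a finer sub-pixel redness profile instead.

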